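Release the locked lid of a bench centrifuge with its emergency pin

ROBOT

A 6-joint arm with a two-finger parallel gripper is mounted at the origin on a cart in front of the work surface, level with it; the furniture and walls round the work are solid. World frame = base frame: x ahead of the robot, y to its left, z up, the work surface at z = 0. Lengths are in mm, angles in rad, forces in N, time in s.
With the tool pointing down it reaches from about 300 to 775 mm from the base axis. Payload 14.6 kg.
Tool frame: the origin (TCP) lies on the centre line of the jaws, within the pads' length; the fingertips stand 19 mm ahead of it and the grasp point (between the pads) is the TCP (bot.tip_reach is the distance from the TCP to the fingertips, in mm); z points along the fingers, y is the line along which they close (so a half turn about z gives the same grasp; the last joint's range is limited). The gripper opens to 85 mm and grips with 20 to 120 N. Pads are 22 mm wide; open, the fingers measure 114 mm over their backs; the gripper's body (76 mm by 85 mm) begins 54 mm behind the grasp point. The pads swing forward as they close: fully open they stand 13 mm farther back than shut.
Start: joints at [1.068, 0.3, 1.521, -0, 1.321, -0.067], TCP at [232.171, 498.584, 250.281] pointing down, gripper open.
Joint ranges: [-3.03, 3.03], [-0.79, 2.21], [0.23, 2.52], [-1.04, 4.18], [0, 3.07], [-2.55, 2.55]. Speed limits (rad/s): [2.22, 2.22, 2.57, 3.14, 3.14, 3.14].

INTERFACE

Orientations are given as a unit quaternion [w, x, y, z].
In Python, from rig import bot gives the robot as it stands. Calls block until the motion is done:
- bot.move_to(position, orientation): joint-space move of the TCP to a pose.
- bot.servo_line(position, attitude=None, speed=150, until_force=None): straight line of the TCP; attitude=None keeps the orientation; speed is the mean speed in mm/s. With until_force (N) it stops when the force on the tool has changed by that much, and returns True; else False.
- bot.move_joints(angles): joint-space move.
- bot.move_gripper(opening, grip_force=None): finger opening in mm; grip_force is the grip in N (None keeps the last); returns when the fingers have stopped.
- bot.dwell(seconds).
- bot.ik(position, orientation): joint angles nearest the present ones, or None.
- bot.read_state(): the state.
- bot.read_camera(name): name is "side" or "top" or "wrist"; returns a dict with "image" (384x512x3 uint8, blue, green, red), "depth" (384x512 float32, mm along the optical axis (not along the pixel's ray), 0 where there is no reading), "fovy" (degrees; the focal length in pixels is half the picture's height over the tangent of half this angle, whatever the lens; pixels are square), "cx", "cy" (the principal point, pixels), "k1" (the pictures are not rectified: a ray, as slopes to the right and down, at radius r is drawn at 1 + k1 r^2 times it, then the intrinsics apply), "eye" and "attitude" of the camera in the world; the wrist camera has in their place "mount" (4x4, takes a point from camera to tool coordinates, whose origin is the TCP and whose axes are the flange's). Camera axes: x right, y down, z forward; pixel columns grow to the right and rows downward; lengths in mm; the calibration is good to about 2 mm. A picture is of the moment at which its call begins: read the wrist's pose just before it.
A pose or a line that the arm cannot do raises bot.MotionError and nothing moves.
- bot.finish_job(): hands the job in; it is judged then, once.
The state is a dict: "clock": time; "joint_positions": joint angles; "qvel": joint speeds; "effort": joint torques, N m; "ee_pos": TCP position; "tool_rot": TCP orientation; "ft_force": force on the tool from outside, world axes, zero at the start; "moment": the same for the moment, N m; "grip_width": finger opening in mm; "grip_force": force on a finger pad.
Only numpy, scipy, OpenCV 4.12 (cv2) and the standard library are available. Lean on these libraries where they do the work, as an engineer would, in place of code of your own. Each camera call takes 0.05 s, during which the arm holds its last target. There are 200 camera calls.

TASK

The bench centrifuge has failed and keeps its lid locked on the samples. Take the release pin out of its holder, feel with it through the slot in the centrifuge's front deck for the hidden sprung latch tab and press the tab gently down until the lid springs ajar (never push harder than 25 N), then put the pin back upright in its holder, fully home, and swing the lid wide open so that it stays up. Leave everything else where it is.

Things in the scene. Friction and masses are not known exactly. Their poses are not given: they have to be found in the camera images.
- centrifuge: White bench centrifuge, fixed, 213 mm deep (x) by 180 wide (y), front deck 100 mm high; origin on the worktop under the housing, 125 mm behind its front face; x points to its back (hinge side), z up. The front deck is the 67 mm deep strip in front of the grey lid, with the slot in its middle, a display to its left and a 16 mm high knob to its right.
- slot (a point): Centre of the release slot at the level of the deck's top, 100 mm high, on the centrifuge's middle line, 32 mm in front of the closed lid's front edge. The slot is 52 mm long along y and 9 mm wide along x, cut upright through the 8 mm deck; its axes are the centrifuge's. Straight below it is the latch (see latch_bracket).
- latch_bracket (a point): Point 18 mm below slot, level with the rigid flat top of the latch bracket under the whole slot. The bracket has one notch 9 mm wide (y), its middle at -18 to +18 mm along y from here: it differs on every unit, is hidden and must be felt. In it, 3 mm lower, lies the sprung tab: gives from about 5 N, frees the lid after 7 to 8 mm at about 9 N, meets its stop at 10 mm.
- lid (a joint): Angle of the grey lid (134 mm long, 164 wide, 12 thick, clear round window), rad: 0 shut and latched; springs to about 0.17 when freed; 1.75 at its stop. Hinge axis along y, 73 mm behind the centrifuge's origin and 107 mm above the worktop. A friction hinge: it stays at whatever angle it is left, and about 3 N at the fin moves it.
- lid_fin (a point): Grip point of the fin that stands on the lid near its front edge: 12 mm thick (y), 34 mm long (x), 26 mm high; this point lies 17 mm above the lid's top (9 mm below the fin's top), 109 mm in front of the hinge axis and 17 mm above it with the lid shut. Its axes turn with the lid (at angle 0 they are the centrifuge's).
- pin: Release pin, 133 mm long, 70 g, stands upright in its holder: steel rod 6 mm thick with rounded tip, a flat collar 18 mm wide from 44 to 49 mm above the tip, and from 85 to 133 mm a flat black grip 24 mm (x) by 14 mm (y). Origin at the tip, z up along the rod to the grip.
- pin_tip (a point): The pin's tip (same as its origin).
- pin_grip (a point): Point in the middle of the pin's grip, 111 mm above the tip; grasp it across the 14 mm (y).
- holder_mouth (a point): Centre of the mouth of the holder's bore, 65 mm above the worktop: upright grey block 46 mm square, fixed, bore 9 mm wide with a small chamfer, straight through. With the pin home, its collar rests on the block and its tip is 44 mm below this point.
- microscope: Tall microscope to the right of the centrifuge, an obstacle, fixed, 510 mm high, origin under its middle; its foot reaches 140 mm in front of the origin but is under 70 mm high, its stage (at 135 mm) 116 mm, its head (above 160 mm) 75 mm; 80 mm to either side. Pass in front of it.
- dropper_bottle: Small dropper bottle 26 x 27 x 75 mm, bystander, origin under its middle.
- timer: Flat white timer 62 x 62 x 20 mm, bystander.
- pill_bottle: Brown pill bottle 42 x 43 x 68 mm, bystander.
- ointment: Ointment tube lying flat, 102 x 30 x 19 mm, bystander.
- syringe: Syringe lying flat, 144 x 31 x 15 mm, bystander.
- vial: Small vial with white cap, 32 x 33 x 70 mm, bystander.
- slide_box: Flat blue box 37 x 91 x 30 mm in front of the laptop, bystander.

How it is judged (in metres and radians):
On the way:
1. the lid is sprung ajar with the pin's tip still down in the slot (value of joint lid above 0.07 rad and z of pin_tip in the frame of slot below -0.012 m and horizontal distance between pin_tip and slot below 0.03 m), for 0.1 s.
At the end, for the whole second after the job is handed in: The lid stands open by at least 1.1 rad (63 degrees) and at rest; the pin stands in its holder's bore, tip at least 40 mm below the mouth, within 6 mm of its axis and upright within 0.15 rad, let go and at rest (value of joint lid above 1.1 rad and not (velocity of joint lid above 0.1 rad/s) and not (velocity of joint lid below -0.1 rad/s) and horizontal distance between pin_tip and holder_mouth below 0.006 m and z of pin_tip in the frame of holder_mouth below -0.04 m and angle between pin's own z axis and vertical below 0.15 rad and linear speed of pin below 0.03 m/s); the robot touches nothing.
It fails at once if the pin pushes on the centrifuge with more than 25 N (contact force between pin and centrifuge above 25 N).
It fails at once if a bystander is moved by more than 20 mm (distance of any of dropper_bottle, timer, pill_bottle, ointment, syringe, slide_box, vial from where it was at the start of the episode above 0.02 m).
It also fails if it takes over 72 s, if anything falls off the work surface, if the arm or the gripper's body presses on something with over 40 N, if the wrist force passes 120 N, or if a joint passes its speed limit or range.

## Working session

There is one attempt and no reset: what is moved stays moved. The work goes in short steps, each a Python script; the robot and the scene stay as the last script left them, time stands still between calls to the robot, and variables do not carry over. Pictures are saved under pics/ and viewed, at most 10 in all, crops included, and the job is handed in when it is done.

```bash
mkdir -p pics; ls
cat > h.py <<'E'
import numpy as np, cv2
from scipy.spatial.transform import Rotation as R
from rig import bot
def rot(q): return R.from_quat(np.roll(q,-1)).as_matrix()
def quat(m): return np.roll(R.from_matrix(m).as_quat(),1)
def pose(c,st=None):
    if 'mount' in c:
        m=np.array(c['mount']); T=rot(st['tool_rot']); return T@m[:3,:3], T@m[:3,3]+np.array(st['ee_pos'])
    a=np.array(c['attitude']); 
    return (a if a.shape==(3,3) else rot(a)), np.array(c['eye'])
def K(c):
    f=c['image'].shape[0]/2/np.tan(np.radians(c['fovy'])/2)
    return np.array([[f,0,c['cx']],[0,f,c['cy']],[0,0,1.]])
def slopes(c,px):
    px=np.array(px,float).reshape(-1,1,2)
    return cv2.undistortPoints(px,K(c),np.array([c['k1'],0,0,0,0.])).reshape(-1,2)
def plane(c,px,z,st=None):
    A,e=pose(c,st); s=slopes(c,px); d=np.c_[s,np.ones(len(s))]@A.T
    return e+d*((z-e[2])/d[:,2])[:,None]
def deep(c,px,st=None):
    A,e=pose(c,st); s=slopes(c,px); p=np.array(px,int).reshape(-1,2)
    z=c['depth'][p[:,1],p[:,0]]
    return e+(np.c_[s,np.ones(len(s))]*z[:,None])@A.T
def cloud(c,st=None):
    h,w=c['depth'].shape; v,u=np.mgrid[:h,:w]
    return deep(c,np.c_[u.ravel(),v.ravel()],st).reshape(h,w,3)
def down(yaw): # tool z down, tool x along (cos,sin)
    c,s=np.cos(yaw),np.sin(yaw); return quat(np.array([[c,s,0],[s,-c,0],[0,0,-1.]]))
E
python3 - <<'E'
from h import *
import pickle
st=bot.read_state(); print({k:np.round(v,3) for k,v in st.items()}, bot.tip_reach)
C={n:bot.read_camera(n) for n in("side","top","wrist")}
pickle.dump((st,C),open('c0.pkl','wb'))
for n,c in C.items():
    cv2.imwrite(f'pics/{n}0.png',c['image']); print(n,{k:v for k,v in c.items() if k not in('image','depth')})
E
```

```text
pics
{'clock': np.float64(0.0), 'joint_positions': array([ 1.068,  0.3  ,  1.522,  0.   ,  1.321, -0.067]), 'qvel': array([-0.   , -0.001,  0.002, -0.   ,  0.001, -0.001]), 'effort': array([-1.000e-03, -5.435e+01, -3.618e+01, -0.000e+00,  4.000e-03,
        0.000e+00]), 'ee_pos': array([232.072, 498.408, 249.706]), 'tool_rot': array([-0.   ,  0.216,  0.976, -0.001]), 'ft_force': array([ 0.219, -0.058, -0.55 ]), 'moment': array([ 0.02 , -0.002, -0.001]), 'grip_force': np.float64(0.0), 'grip_width': np.float64(85.285)} 19.0
side {'fovy': 51.57238490575872, 'cx': 253.69980649535478, 'cy': 188.47153352864635, 'k1': -0.07154754026213471, 'eye': array([  -90.86163607, -1063.39817847,   886.52274386]), 'attitude': array([-0.47860757,  0.83805268, -0.23338518,  0.1188859 ])}
top {'fovy': 49.06470034588787, 'cx': 255.56306887485994, 'cy': 194.50091256089559, 'k1': -0.06365923563738317, 'eye': array([ 233.61017698,   45.37416023, 1517.56312614]), 'attitude': array([-0.08552775,  0.7333565 , -0.66974863,  0.07943568])}
wrist {'fovy': 65.23560916081638, 'cx': 258.35451576958405, 'cy': 191.8322946901287, 'k1': -0.03260191428836808, 'mount': array([[ 2.65030365e-04, -9.50963213e-01, -3.09303891e-01,
         8.00643898e+01],
       [ 9.99999958e-01,  2.88129450e-04, -2.90011016e-05,
        -9.62829647e-01],
       [ 1.16698541e-04, -3.09303871e-01,  9.50963250e-01,
        -1.23774366e+02],
       [ 0.00000000e+00,  0.00000000e+00,  0.00000000e+00,
         1.00000000e+00]])}
```

View pics/top0.png

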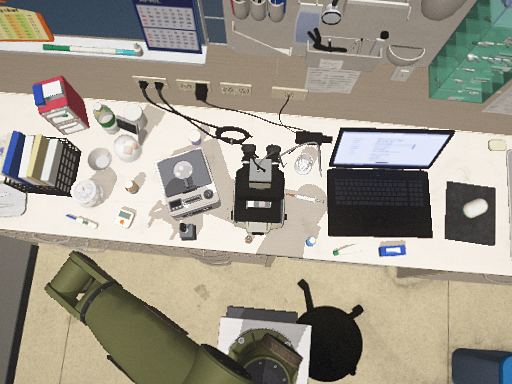

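View pics/side0.png

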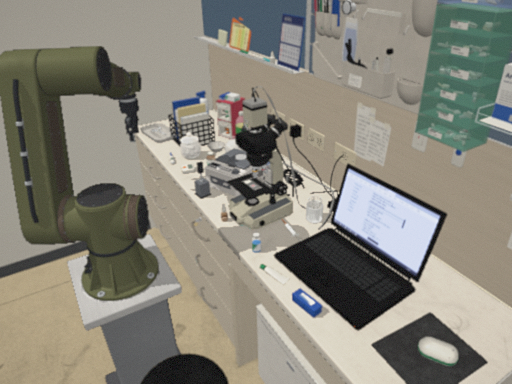

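The top view shows the centrifuge at about (188,183), turned a little, and the pin and holder at (187,231), with the microscope at (260,190) to its right. The side view shows the same layout. Next I'll get rough positions.

Run:
```python
from h import *
import pickle
st,C=pickle.load(open('c0.pkl','rb')); c=C['top']
px=[(187,231),(190,225),(182,170),(193,201),(165,205),(215,203),(160,155),(208,148),(260,215),(233,225),(285,225),(125,217),(82,220),(250,240),(130,186)]
for p,a in zip(px,deep(c,px)): print(p,a.round())
big=cv2.resize(c['image'][130:260,60:300],None,fx=3.3,fy=3.3,interpolation=cv2.INTER_CUBIC); cv2.imwrite('pics/topcrop.png',big)
```

```text
(187, 231) [427. 300.  66.]
(190, 225) [449. 293.  61.]
(182, 170) [634. 338. 105.]
(193, 201) [528. 287.  97.]
(165, 205) [523. 404.   3.]
(215, 203) [531. 211.  85.]
(160, 155) [714. 450.   4.]
(208, 148) [757. 271.   7.]
(260, 215) [494.  51. 132.]
(233, 225) [473. 147.  -1.]
(285, 225) [490. -42.   2.]
(125, 217) [463. 541.  17.]
(82, 220) [438. 700.  12.]
(250, 240) [419.  79.  34.]
(130, 186) [569. 525.  65.]
```

Run:
```python
from h import *
import pickle
bot.move_to([450,300,300],down(np.pi)); st=bot.read_state(); c=bot.read_camera('wrist')
pickle.dump((st,c),open('c1.pkl','wb')); cv2.imwrite('pics/w1.png',c['image']); print(st['clock'],st['ee_pos'],st['joint_positions'])
```

```text
1.3 [449.53821049 300.58521875 299.77263382] [ 5.21565179e-01  2.45736005e-01  1.47453212e+00  1.90748627e-04
  1.42169741e+00 -1.04927432e+00]
```

View pics/w1.png

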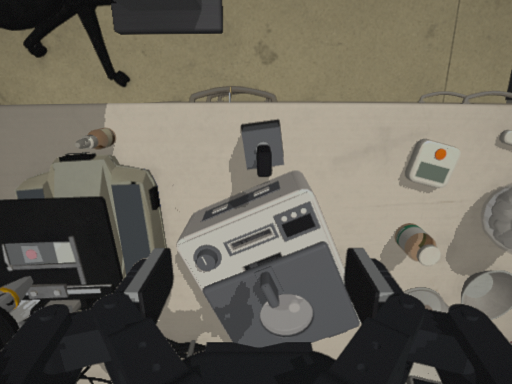

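The wrist view shows the holder block at (262,145), the pin grip at (264,160), the slot at (252,240), the lid front edge from (208,288) to (327,245) and the fin at (268,290).

```bash
cat > meas.py <<'E'
from h import *
import pickle
def measure(st,c,show=None):
    P=cloud(c,st); z=P[...,2]; out={}
    near=lambda x,y,r:(np.hypot(P[...,0]-x,P[...,1]-y)<r)
    g=near(427,295,60)&(z>148)&(z<160); q=P[g]; 
    if len(q): out['griptop']=cv2.minAreaRect(q[:,:2].astype(np.float32)),np.median(z[g]),len(q)
    b=near(427,295,60)&(z>58)&(z<70); q=P[b]
    if len(q): out['block']=cv2.minAreaRect(q[:,:2].astype(np.float32)),np.median(z[b]),len(q)
    d=near(530,300,130)&(z>96)&(z<104); out['deck']=cv2.minAreaRect(P[d][:,:2].astype(np.float32)),np.median(z[d]),d.sum()
    l=near(640,330,150)&(z>109)&(z<118); out['lid']=cv2.minAreaRect(P[l][:,:2].astype(np.float32)),np.median(z[l]),l.sum()
    f=near(600,330,150)&(z>130)&(z<142); out['fin']=cv2.minAreaRect(P[f][:,:2].astype(np.float32)),np.median(z[f]),f.sum()
    return out
if __name__=='__main__':
    st,c=pickle.load(open('c1.pkl','rb'))
    for k,v in measure(st,c).items(): print(k,v)
    big=cv2.resize(c['image'][110:310,160:360],None,fx=3,fy=3,interpolation=cv2.INTER_CUBIC); cv2.imwrite('pics/w1c.png',big)
E
python3 meas.py
```

```text
griptop (((429.91583251953125, 305.2914733886719), (13.079679489135742, 23.51776695251465), 89.9300537109375), np.float64(153.7628909239753), 375)
block (((445.98590087890625, 307.4277038574219), (78.1229019165039, 46.03643035888672), 7.6505327224731445), np.float64(65.00461795168303), 1165)
deck (((565.1041870117188, 304.8155212402344), (139.44778442382812, 180.2349090576172), 23.49920654296875), np.float64(100.01084242148292), np.int64(7318))
lid (((609.2181396484375, 329.08197021484375), (145.32627868652344, 193.80987548828125), 5.59495210647583), np.float64(114.18174816319546), np.int64(10068))
fin (((582.602294921875, 312.40203857421875), (34.100563049316406, 12.298657417297363), 23.97793197631836), np.float64(140.14842118909058), np.int64(227))
```

View pics/w1c.png

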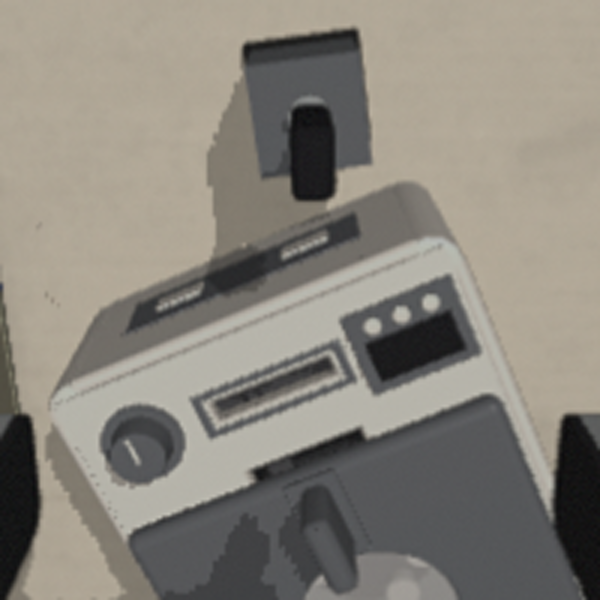

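The crop shows the slot frame's outer corners at (192,400), (340,342), (357,380) and (207,437), and the grip top nearest the camera at about (313,150). I'll take a second, closer look from straight above the pin.

Run:
```python
from meas import *
st,c=pickle.load(open('c1.pkl','rb'))
cr=np.array([(192,400),(340,342),(357,380),(207,437)])/3+[160,110]
p=plane(c,cr,100,st); print('slot',p.mean(0),np.degrees(np.arctan2(*(p[1]-p[0]+p[2]-p[3])[1::-1])))
bot.move_to([430,305,235],down(np.pi)); st=bot.read_state(); c=bot.read_camera('wrist')
pickle.dump((st,c),open('c2.pkl','wb')); cv2.imwrite('pics/w2.png',c['image'])
for k,v in measure(st,c).items(): print(k,v)
```

```text
slot [535.03212618 291.31247642 100.        ] 113.1676997014851
griptop (((430.0347595214844, 305.2904357910156), (23.52654457092285, 13.911453247070312), 2.272367000579834), np.float64(153.60320107755842), 569)
block (((445.7750244140625, 307.3442687988281), (77.68385314941406, 46.10009765625), 7.838098049163818), np.float64(65.0273830602014), 1632)
deck (((565.8662109375, 305.2002868652344), (141.84585571289062, 179.29592895507812), 23.582353591918945), np.float64(100.07527808667538), np.int64(9538))
lid (((580.2232666015625, 315.62908935546875), (84.08236694335938, 173.18130493164062), 5.717215538024902), np.float64(114.32690904527803), np.int64(5244))
fin (((571.0662841796875, 310.85040283203125), (17.32387351989746, 8.407995223999023), 69.5267105102539), np.float64(136.41973407095608), np.int64(157))
```

View pics/w2.png

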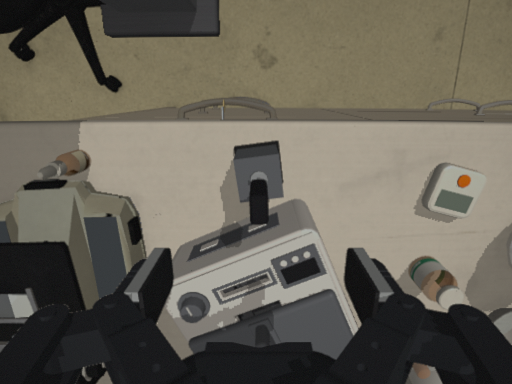

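The closer picture shows the grip top near (260,190), consistent with the depth fit of pin (430,305) and slot about (534,291). Now I'll grasp the pin, lift it and hover over the slot.

Run:
```python
from meas import *
q=down(np.pi+0.09)
bot.move_to([430,305.3,200],q)
bot.servo_line([430,305.3,132],speed=80)
bot.move_gripper(8,60); bot.dwell(.2); st=bot.read_state()
print('grasp',st['ee_pos'],st['grip_width'],st['grip_force'],st['ft_force'])
np.save('grasp.npy',st['ee_pos'])
bot.servo_line([430,305.3,245],speed=80); st=bot.read_state(); print(st['ft_force'],st['clock'])
bot.servo_line([534,291,245],speed=120)
bot.servo_line([534,291,219],speed=80)
bot.dwell(.3); st=bot.read_state(); c=bot.read_camera('wrist'); print(st['ee_pos'],st['ft_force'],st['clock'])
pickle.dump((st,c),open('c3.pkl','wb'))
cv2.imwrite('pics/w3.png',cv2.resize(c['image'][110:310,160:360],None,fx=3,fy=3,interpolation=cv2.INTER_CUBIC))
```

```text
grasp [430.07104835 305.35062369 132.14186848] 13.051494866386468 58.50764214992523 [-1.10437755 -1.00330316  3.18587437]
[ 0.01885247  0.2699743  -1.41478157] 5.4583
[534.07901973 291.03198371 219.33070463] [-0.26416413 -0.65371653 -0.49148269] 7.2583
```

View pics/w3.png

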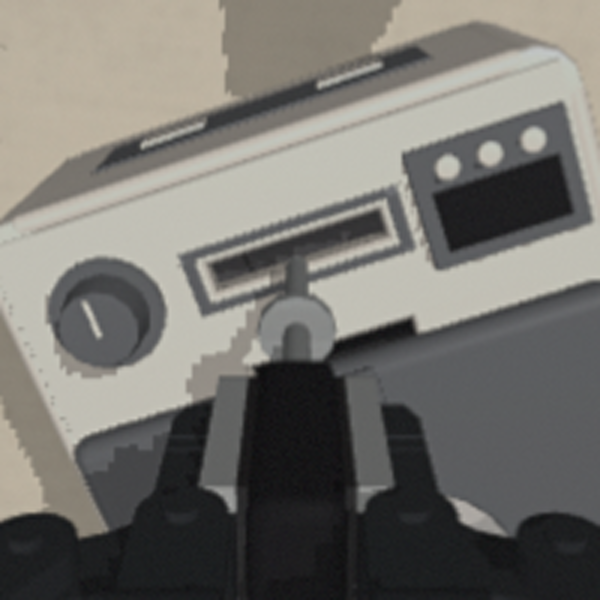

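The crop shows the rod tip at about (297,254), just behind the slot's middle line. The frame's outer corners are at (181,257), (397,188), (413,247) and (201,313).

Run:
```python
from meas import *
st,c=pickle.load(open('c3.pkl','rb'))
cv=lambda a:np.array(a,float)/3+[160-1/3,110-1/3]
p=plane(c,cv([(181,257),(397,188),(413,247),(201,313)]),100,st)
print('slot',p.mean(0)); d=p[1]-p[0]+p[2]-p[3]; print(np.degrees(np.arctan2(-d[0],d[1]))) ; print(np.diff(p,axis=0))
# interior dark slot ends
print('inner',plane(c,cv([(213,270),(385,222)]),98,st))
print('tip',plane(c,cv([(297,253)]),108,st))
# expected pixel of ideal tip
A,e=pose(c,st)
for t in([*st['ee_pos'][:2],st['ee_pos'][2]-111],[*st['ee_pos'][:2],st['ee_pos'][2]-62-3]):
    v=A.T@(np.array(t)-e); pp=cv2.projectPoints(v.reshape(1,3),np.zeros(3),np.zeros(3),K(c),np.array([c['k1'],0,0,0,0.]))[0].ravel(); print('pred crop',(pp-[160,110])*3+1)
```

```text
slot [534.40387109 290.81340128 100.        ]
23.550990043047822
[[-2.56764000e+01  5.88381230e+01  2.84217094e-14]
 [ 1.67384066e+01  6.68499034e+00  0.00000000e+00]
 [ 2.56207084e+01 -5.88506204e+01  0.00000000e+00]]
inner [[542.71503315 267.26353798  98.        ]
 [523.88091462 315.01147176  98.        ]]
tip [[532.04906838 290.64941937 108.        ]]
pred crop [297.71730105 260.45437674]
pred crop [298.13174614 326.17102958]
```

The tip is on the TCP axis: the predicted pixel matches the view. So slot ≈ (534.4, 290.8) at 23.6° yaw. Next I'll feel for the notch.

```bash
cat > s.py <<'E'
from h import *
YAW=np.radians(23.6); EX=np.array([np.cos(YAW),np.sin(YAW)]); EY=np.array([-EX[1],EX[0]])
S=np.array([534.4,290.8])
def at(y,zt,x=0): return [*(S+EX*x+EY*y),100+zt+111]   # tip zt relative to deck top
E
python3 - <<'E'
from s import *
import sys
bot.servo_line(at(-18,9),speed=100)
if bot.servo_line(at(-18,-15),speed=40,until_force=5):
    st=bot.read_state(); print('HIT',st['ee_pos'],st['ft_force']); bot.servo_line(at(-18,9)); sys.exit()
st=bot.read_state(); print(st['ft_force'],st['clock'])
for y in np.arange(-18,18.1,2.4):
    bot.servo_line(at(y,-15.5),speed=30)
    hit=bot.servo_line(at(y,-23),speed=14,until_force=3.5); st=bot.read_state()
    zt=st['ee_pos'][2]-211; print(round(y,1),hit,round(zt,2),st['ft_force'].round(1),round(st['clock'],1),flush=True)
    if zt<-19.7: break
    bot.servo_line(at(y,-15.5),speed=30)
E
```

```text
[ 0.72671935  0.71034509 -1.06157515] 8.3917
-18.0 True -18.59 [-0.4 -0.5  5. ] 9.0
-15.6 True -20.5 [0.  2.5 0.7] 9.9
```

Run:
```python
from s import *
for y in (-14.2,-12.6):
    bot.servo_line(at(y,-15.5),speed=30); bot.dwell(.1)
    f0=bot.read_state()['ft_force']
    hit=bot.servo_line(at(y,-23.5),speed=14,until_force=3.5); st=bot.read_state()
    print(y,hit,round(st['ee_pos'][2]-211,2),(st['ft_force']-f0).round(1),round(st['clock'],1),flush=True)
bot.servo_line(at(y,-15.5),speed=30)
```

```text
-14.2 True -21.88 [-0.2 -0.7  5.4] 10.8
-12.6 True -21.87 [-0.3 -0.8  5.7] 11.8
```

Bracket top reads −18.6 and the tab −21.9 at y ≈ −14, so the notch is found. Now I'll press.

Run:
```python
from s import *
y=-13.4
bot.servo_line(at(y,-20),speed=30); bot.dwell(.1); f0=bot.read_state()['ft_force']
for z in (-27,-28.5,-29.5,-30.2,-30.8,-31.3):
    hit=bot.servo_line(at(y,z),speed=12,until_force=11); st=bot.read_state()
    print(z,hit,round(st['ee_pos'][2]-211,2),(st['ft_force']-f0).round(1),round(st['clock'],1),flush=True)
    if (st['ft_force']-f0)[2]>14: break
bot.dwell(.2); st=bot.read_state(); c=bot.read_camera('wrist')
cv2.imwrite('pics/w4.png',c['image']); print(st['ft_force'],st['clock'])
P=cloud(c,st); m=(P[...,2]>125)&(P[...,2]<165)&(np.hypot(P[...,0]-582,P[...,1]-312)<30); print(m.sum(),np.percentile(P[m][:,2],[50,98]) if m.any() else '')
```

```text
-27 False -26.45 [-4.4 -2.9  8.2] 13.3
-28.5 False -28.28 [-2.4 -1.1  4.9] 13.5
-29.5 False -29.27 [-4.4 -1.8  6.5] 13.8
-30.2 False -29.66 [-4.7 -3.   9.2] 14.0
-30.8 False -30.24 [-4.4 -3.3 10. ] 14.3
-31.3 False -30.7 [-6.5 -2.1  9.5] 14.5
[-4.88265332 -2.49059826  9.53549772] 14.7333
901 [134.30599035 137.75055441]
```

View pics/w4.png

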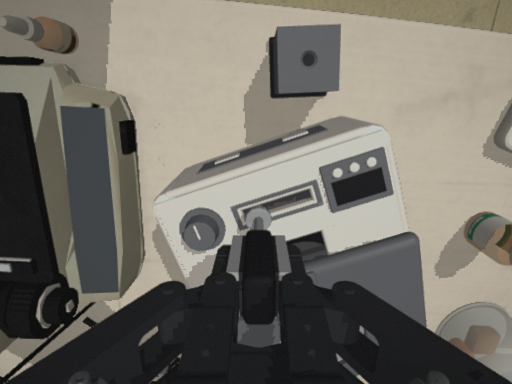

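The lid appears ajar: its edge is raised and the dark gap at (310,245) is visible. I'll withdraw the pin and check the lid height and the pin's pose in hand.

Run:
```python
from meas import *
from s import *
bot.servo_line(at(-13.4,40),speed=80); bot.servo_line([430,305.3,258],speed=120)
bot.dwell(.2); st=bot.read_state(); c=bot.read_camera('wrist'); print(st['ee_pos'],st['ft_force'],st['clock'])
pickle.dump((st,c),open('c5.pkl','wb'))
P=cloud(c,st); u=(P[...,:2]-S)@EX; w=(P[...,:2]-S)@EY; z=P[...,2]
for a in range(24,70,8):
    m=(u>a)&(u<a+8)&(abs(w)>20)&(abs(w)<75)&(z>85)&(z<170); print(a,m.sum(),np.median(z[m]) if m.any() else '')
bl=(np.hypot(P[...,0]-430,P[...,1]-305)<34)&(z>60)&(z<70); r=cv2.minAreaRect(P[bl][:,:2].astype(np.float32)); print('block',r)
A,e=pose(c,st)
def pr(t):
    v=A.T@(np.array(t)-e); return cv2.projectPoints(v.reshape(1,3),np.zeros(3),np.zeros(3),K(c),np.array([c['k1'],0,0,0,0.]))[0].ravel()
E0=st['ee_pos']
for h in (111,108,65): print('pred crop',h,(pr([E0[0],E0[1],E0[2]-h])-[200,110])*4+1.5)
print('bore pred crop',(pr([430,305.3,65])-[200,110])*4+1.5)
cv2.imwrite('pics/w5.png',cv2.resize(c['image'][110:250,200:320],None,fx=4,fy=4,interpolation=cv2.INTER_CUBIC))
```

```text
[430.32595198 305.13169604 257.79488914] [-0.34170668  0.95713702 -0.77029278] 17.1167
24 13 100.0022584329991
32 1 136.346750221224
40 33 135.02709740583464
48 48 133.22471894107957
56 39 132.00859665283656
64 24 130.46378793193037
block ((430.3269958496094, 305.1987609863281), (46.392791748046875, 45.988006591796875), 7.455475807189941)
pred crop 111 [237.87377713 349.6991138 ]
pred crop 108 [237.89213651 354.42441622]
pred crop 65 [238.21109184 436.63634056]
bore pred crop [238.22168613 251.6564074 ]
```

View pics/w5.png

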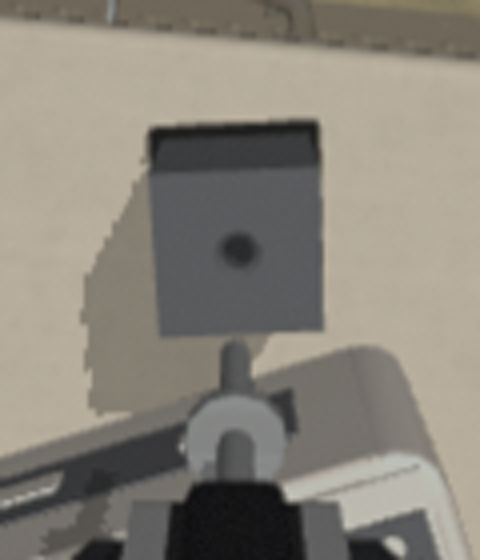

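The lid is ajar, with its front at z = 136. The bore at (238,250) is where predicted, and the tip at (235,341) is about 0.5 mm off to −y. I'll put the pin back.

Run:
```python
from h import *
x,y=430.1,305.8
bot.servo_line([x,y,182],speed=80)
h=bot.servo_line([x,y,140],speed=40,until_force=8); st=bot.read_state(); print(h,st['ee_pos'],st['ft_force'],st['clock'])
if not h:
    h=bot.servo_line([x,y,129.5],speed=20,until_force=6); st=bot.read_state(); print(h,st['ee_pos'],st['ft_force'],st['clock'])
```

```text
False [430.20610575 305.87316003 140.26547338] [-0.23529827 -0.18786507 -0.85531844] 19.4667
True [430.15335464 305.86177058 132.15308863] [-0.65781352  0.04517308  6.7583032 ] 19.9
```

The pin is home at the same height as it was grasped. I'll release it, check reach for the lid arc, then go to the fin.

```bash
cat >> s.py <<'E'
H=S+163*EX
def fin(th,off=3,phi=0.):
    n=17+off; f=109*np.cos(th)-n*np.sin(th); u=109*np.sin(th)+n*np.cos(th)
    return [*(H-EX*f),107+u]
def tool(phi): # vertical, tip tilted toward the front by phi
    zt=-np.cos(phi)*np.array([0,0,1.])-np.sin(phi)*np.r_[EX,0]; yt=np.r_[EY,0]
    return quat(np.c_[np.cross(yt,zt),yt,zt])
E
python3 - <<'E'
from s import *
bot.move_gripper(50); st=bot.read_state(); p=st['ee_pos']; print(p,st['grip_width'])
bot.servo_line([430.15,305.85,245],speed=120)
st=bot.read_state(); print(st['clock'],st['ft_force'])
f=fin(.17); print(f)
for th in np.arange(.17,1.4,.15):
    print(round(th,2),np.round(fin(th)),[(bot.ik(fin(th),tool(k*th)) is not None) for k in (-.3,0,.2,.3,.5)])
bot.move_to([f[0],f[1],245],tool(0))
c=bot.read_camera('wrist'); st=bot.read_state(); P=cloud(c,st)
cv2.imwrite('pics/w6.png',c['image']); print(st['clock'],st['joint_positions'])
E
```

```text
[429.83829159 305.62084786 131.61534257] 50.1716047478065
21.4333 [ 0.07829435  0.21027528 -0.25327237]
[np.float64(588.424079855338), np.float64(314.4025401373463), np.float64(145.15257138649378)]
0.17 [588. 314. 145.] [True, True, True, True, True]
0.32 [595. 317. 160.] [True, True, True, True, True]
0.47 [603. 321. 174.] [True, True, True, True, True]
0.62 [613. 325. 187.] [True, True, True, True, True]
0.77 [625. 330. 197.] [True, True, True, True, True]
0.92 [638. 336. 206.] [True, True, True, True, True]
1.07 [652. 342. 212.] [True, True, True, True, False]
1.22 [667. 349. 216.] [True, True, True, True, False]
1.37 [682. 355. 218.] [True, True, True, False, False]
22.1583 [ 4.36481386e-01  5.71550451e-01  1.14969824e+00  1.26201966e-04
  1.42118222e+00 -1.54572275e+00]
```

View pics/w6.png

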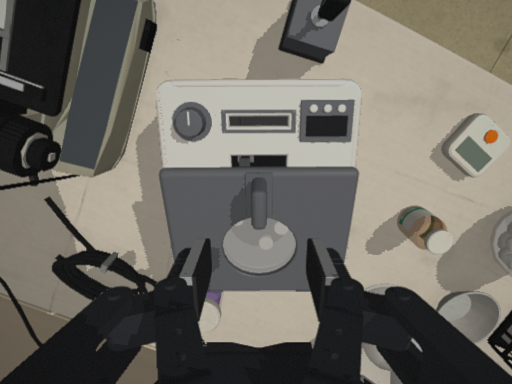

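The picture shows the lid ajar, the fin at (259,205) centred between the fingers, and the pin standing in its holder at (330,12). Now I'll grip the fin and follow the arc.

Run:
```python
from s import *
bot.servo_line(fin(.17),speed=100)
bot.move_gripper(5,35); st=bot.read_state(); print(st['ee_pos'],st['grip_width'],st['ft_force'].round(1))
for th in np.arange(.27,1.26,.1):
    k=.25*(th-.17)
    h=bot.servo_line(fin(th),tool(k),speed=90,until_force=30); st=bot.read_state()
    print(round(th,2),h,st['ft_force'].round(1),round(st['grip_width'],1),round(st['clock'],1),flush=True)
    if h: break
```

```text
[588.61744665 314.73068994 145.83641044] 11.106008418636067 [-0.5  0.7  6.5]
0.27 False [-6.2 -0.1  3.6] 11.2 24.0
0.37 False [-8.1 -2.5  4. ] 11.0 24.3
0.47 False [-8.6 -1.9  3.7] 11.4 24.6
0.57 False [-7.8  0.1  3.5] 11.1 24.8
0.67 False [-5.2  1.6  2.9] 11.3 25.1
0.77 False [-7.1  2.   2.1] 11.1 25.4
0.87 False [-5.8  1.5  2. ] 11.4 25.7
0.97 False [-5.4  1.8  1.8] 11.5 25.9
1.07 False [-5.2  2.3  1.8] 11.3 26.2
1.17 False [-5.4  3.   3.6] 11.5 26.5
```

Run:
```python
from s import *
for th in (1.25,1.32):
    h=bot.servo_line(fin(th),tool(.26),speed=80,until_force=20); st=bot.read_state(); print(th,h,st['ft_force'].round(1))
    if h: break
bot.move_gripper(40); bot.dwell(.2); st=bot.read_state(); print(st['ft_force'].round(1))
a=rot(st['tool_rot'])[:,2]; p=st['ee_pos']
try: bot.servo_line(p-a*90,speed=100,until_force=15)
except bot.MotionError as e: print(e); bot.servo_line(p+[0,0,90],speed=100,until_force=15)
st=bot.read_state(); print(st['ee_pos'],st['ft_force'].round(1),st['clock'])
c=bot.read_camera('top'); P=cloud(c); u=(P[...,:2]-H)@EX; w=(P[...,:2]-H)@EY; z=P[...,2]
cv2.imwrite('pics/t7.png',cv2.resize(c['image'][130:260,100:300],None,fx=4,fy=4,interpolation=cv2.INTER_CUBIC))
m=(abs(w)<78)&(abs(w)>50)&(z>120)&(z<260)&(u>-130)&(u<40); print(m.sum(), np.round(np.c_[u[m],w[m],z[m]][::10]))
```

```text
1.25 False [-6.   3.   2.5]
1.32 False [-5.7  3.1  3.1]
[ 0.3  1.  -0.2]
the arm cannot follow that straight line within its joint rangesTraceback (most recent call last):
  File "<stdin>", line 7, in <module>
rig.MotionError: the arm cannot follow that straight line within its joint ranges

During handling of the above exception, another exception occurred:

Traceback (most recent call last):
rig.MotionError: the arm cannot follow that straight line within its joint ranges
```

Run:
```python
from s import *
p=bot.read_state()['ee_pos']; print(p)
ok=False
for dx,dz,k in ((0,60,.0),(0,60,-.1),(0,50,-.2),(0,60,-.3),(-4,45,-.1),(-4,45,-.3)):
    try:
        h=bot.servo_line(p+np.r_[EX*dx,dz],tool(k),speed=70,until_force=12); print(dx,dz,k,h); ok=True; break
    except bot.MotionError: pass
st=bot.read_state(); print(ok,st['ee_pos'],st['ft_force'].round(1),st['clock'],st['joint_positions'].round(2))
c=bot.read_camera('side'); cv2.imwrite('pics/t7.png',cv2.resize(c['image'][90:240,120:320],None,fx=4,fy=4))
```

```text
[676.81360375 352.93123137 217.50377249]
0 60 0.0 False
True [676.81356345 352.87798044 276.62773068] [-0.2  0.3 -0.8] 28.5833 [ 0.43  0.83  0.66 -0.    1.65 -1.55]
```

View pics/t7.png

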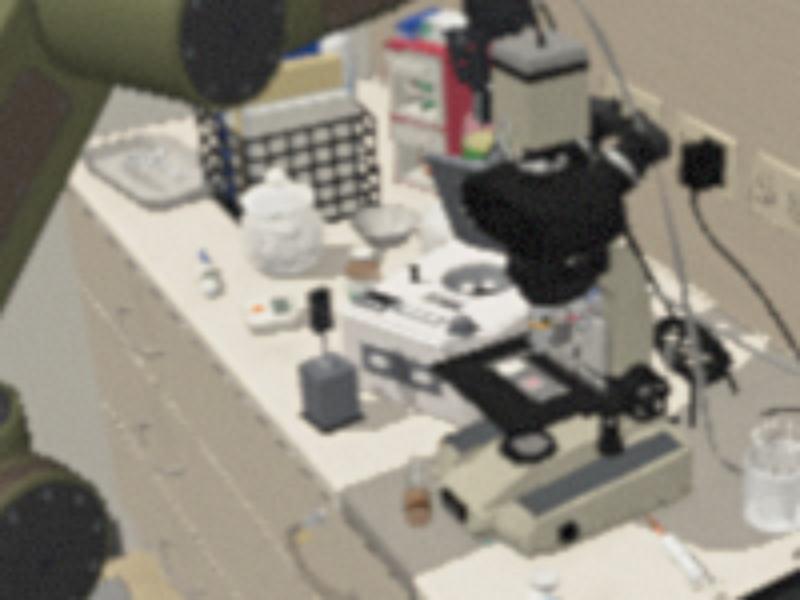

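The side view shows the lid standing up at (465,195) with the rotor exposed, and the pin upright in its holder at (320,340). After a quick numeric check I'll hand in.

Run:
```python
from s import *
c=bot.read_camera('side'); P=cloud(c); u=(P[...,:2]-H)@EX; w=(P[...,:2]-H)@EY; z=P[...,2]
m=(w<82)&(w>-75)&(z>125)&(z<245)&(u>-90)&(u<30); a=np.polyfit(z[m],u[m],1); print(m.sum(),'lid angle',np.pi/2-np.arctan(-a[0]),z[m].max())
g=(np.hypot(P[...,0]-430,P[...,1]-305)<30)&(z>110)&(z<170); print('grip',np.median(P[g],0),z[g].max())
st=bot.read_state(); print(st['ft_force'].round(1),st['qvel'].round(3),st['clock'])
if m.sum()>20 and np.pi/2-np.arctan(-a[0])>1.15: bot.dwell(.3); print(bot.finish_job())
```

```text
160 lid angle 1.2855300391698528 236.15462911107227
grip [428.08898713 299.93818284 134.1161979 ] 155.87419688078592
[ 0.7 -0.3 -0. ] [ 0.    -0.    -0.     0.001 -0.001  0.   ] 28.6833
the job is handed in; nothing more can be done
None
```

I handed the job in at about 29 s; the judge's verdict was not shown. The pin pressed the latch tab at about 10 N (limit 25 N) and the lid sprang ajar, the pin is back upright and fully home in its holder, the lid stands open at about 1.29 rad (1.1 needed), and the robot is touching nothing.

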